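# Pack the scoop-token dispenser and pin its lid on

## Robot

A 6-joint arm with a two-finger parallel gripper is mounted at the origin on the work surface. World frame = base frame: x ahead of the robot, y to its left, z up, the work surface at z = 0. Lengths are in mm, angles in rad, forces in N, time in s.
With the tool pointing down it reaches from about 300 to 750 mm from the base axis. Payload 8.5 kg.
Tool frame: the origin (TCP) lies at the very end of the fingers, on their centre line; the grasp point (between the pads) lies 19 mm behind it; z points along the fingers, y is the line along which they close (so a half turn about z gives the same grasp; the last joint's range is limited). The gripper opens to 85 mm and grips with 20 to 120 N. Pads are 22 mm wide; open, the fingers measure 114 mm over their backs; the gripper's body (76 mm by 85 mm) begins 54 mm behind the grasp point. The pads swing forward as they close: fully open they stand 13 mm farther back than shut.
Start: joints at [-1.378, 0.381, 1.297, -0, 1.464, -0.215], TCP at [218.117, -504.881, 231.322] pointing down, gripper open.
Joint ranges: [-3.11, 3.11], [-0.89, 2.33], [0.22, 2.48], [-1.42, 4.56], [0.17, 2.85], [-2.88, 2.88]. Speed limits (rad/s): [2.39, 2.39, 3.14, 3.14, 3.14, 3.14].

## Interface

Orientations are given as a unit quaternion [x, y, z, w].
In Python, from rig import * gives the robot as it stands.
- The arm moves only by the tool carry_out, never from a script. Its argument "series" is text: rows parted by semicolons, each of 4 numbers parted by spaces: the shift along the tool's x, y, z scaled (see below), then the turn about the tool's z scaled (see below). A call has 1 to 20 rows; each row shifts and turns the commanded pose from where the row before left it, along the tool's axes as they then stand; what a row does not reach is not made up. The controller multiplies each number of a shift by 0.15 m and each number of a turn by pi/2 rad. A row lasts 1/8 s, in which the tool goes at most 62.5 mm and 10.7 degrees, less where a joint would pass 70% of its speed; a pose out of reach is approached as far as the arm can. A call with a number of a shift or a turn outside -1 to 1 is refused whole. A call with a gripper value outside its range is refused whole. "grip" is the gripper command: -1 is fully open, 1 is shut, values between are in proportion, set as the call begins (left out, the last holds). The fingers move at their own pace and stop on an object; the grip force is fixed at half the most. Time passes only in rows, so rows that do not move let the fingers close. It gives the time, the measured TCP pose, the force, the opening and the grip force at its end, in the units of the state.
- state(): the state, without advancing time (a new reading comes with each control period).
- read_camera(name): name is "scene" or "top"; returns a dict with "frame" (400x640x3 uint8, blue, green, red), "fx", "fy", "cx", "cy" (pixels), "k1" (the pictures are not rectified: a ray, as slopes to the right and down, at radius r is drawn at 1 + k1 r^2 times it, then the intrinsics apply), "R" (3x3) and "t" (3): a world point X has camera coordinates R X + t. Camera axes: x right, y down, z forward; pixel columns grow to the right and rows downward; lengths in mm; the calibration is good to about 2 mm. A picture is of the moment at which its call begins. There is no depth.
- hand_in(): hands the job in; it is judged then, once.
Trained networks look in the newest picture that a camera, given by its name, has taken for a name from the list of things; names that differ only in an ending like _2 or _b are one class to them, and where a whole thing is asked for, a point or a joint stands for the part that bears it (a point fixed in the world has none). Each returns a list of dicts, best first, with "confidence" (0 to 1); they miss things now and then, are a little off and sometimes report something else, mostly with a low value. They report only what shows in the picture. A call takes as long as a camera call. They do not tell look-alikes from the thing itself.
- cut_out(camera, target): "pixels" (400x640 bool, what is visible of it).
- spot_point(camera, target): "xyz" ([x, y, z] in mm, in world coordinates, good to about 4 mm: a listed point, or the origin of a listed thing).
The state is a dict: "time_s": time; "qpos": joint angles; "qvel": joint speeds; "effort": joint torques, N m; "eef_pos": TCP position; "ee_rot": TCP orientation; "contact_force": force on the tool from outside, world axes, zero at the start; "torque": the same for the moment, N m; "gripper_width": opening from 0.0 (shut) to 1.0 (fully open); "gripper_force": force on a finger pad.
Only numpy, scipy, OpenCV 4.12 (cv2) and the standard library are available. Lean on these libraries where they do the work, as an engineer would, in place of code of your own. Each camera call takes 0.05 s, during which the arm holds its last target. There are 200 camera calls.

## Task

With the tamper, push the jammed stack of tokens in the dispenser's clear tube all the way down until it bottoms out, and stand the tamper upright back on its blue coaster. Then put the wooden lid on the dispenser so that both of its holes go over the two brass dowel pins and it sits flush on the deck; set it down rather than dropping it (either way round will do). Do not touch the tokens with the gripper, do not knock the tamper over, leave the other things on the counter where they are, and let go of everything.

Things in the scene. Friction and masses are not known exactly. Their poses are not given: they have to be found in the camera images.
- dispenser: Fixed wooden token dispenser, 170 (x) x 80 (y) x 110 (z) mm: foot board, two end cheeks, a clear upright tube and on top a 15 mm deck. Origin at the centre of its underside on the counter, z up, x along its length. A bore 46 mm across runs down the middle, through the deck and the tube. Two brass dowel pins stand on the deck at x = -62 and x = +62 mm, y = 0: 10 mm across, 25 mm high, the top 7 mm tapering to 4 mm across. Its place and yaw vary.
- mouth (a point): Centre of the bore at the level of the deck's top face, midway between the pins; axes as the dispenser's, 110 mm above its origin.
- tokens: The stack of red and white tokens, 43 mm across and 30 mm tall, one piece that slides in the tube with a friction of about 6 N and stays where it is left. Origin at the centre of its top face, z up. It starts 15 to 43 mm below the mouth point; bottomed out (a hard stop) its top is 70 mm below it.
- lid: Loose dark wooden lid lying flat on the counter, plate 160 (x) x 70 (y) x 12 (z) mm with two through holes 13 mm across at x = -62 and +62 mm, y = 0. Pale upright grip bar in the middle of its top: 60 mm along x, 14 mm thick along y, rising from 12 to 48 mm. Origin at the centre of the plate's underside, z up. Mass 0.11 to 0.23 kg. Seated, its origin is at the mouth point. It lies to the left or right of the dispenser.
- tamper: Loose tamper, 150 mm tall, standing upright on the coaster: round brass foot 35 mm across, 14 mm thick; thin brass neck; straight round wooden handle 28 mm across from 66 to 146 mm above the foot's underside. Origin at the centre of the foot's underside, z up along the handle. Mass 0.16 to 0.26 kg.
- coaster: Fixed round blue ceramic coaster on the counter, 100 mm across, 8 mm thick; origin at the centre of its underside. It lies on the other side of the dispenser from the lid.
- cup: Bystander, loose: white porcelain cup with handle, 80 mm across, 75 mm high. Origin under its centre.
- cherry_jar: Bystander, loose: cut glass cherry jar with its stopper, 84 mm across, 134 mm high. Origin under its centre.
- scoop: Bystander, loose: nickel ice cream scoop lying down, 210 mm long along its x, 38 mm high. Origin on the counter near mid-length.
- sundae_dish: Bystander, loose: green glass sundae dish on a foot, 92 mm across, 95 mm high. Origin under its centre.
- spoon: Bystander, loose: spoon lying down, 170 mm long along its x. Origin on the counter.
Things that resemble listed ones, but are neither listed nor needed, are in the scene too. Leave any purple look-alike of the tamper alone.

How it is judged (in metres and radians):
On the way, in this order (a step that is already met when the one before it is completed fails the run):
1. the token stack is pushed down by the tamper until it bottoms out (z of tokens in the frame of mouth below -0.0675 m and horizontal distance between tamper and mouth below 0.015 m and z of tamper in the frame of mouth below -0.06 m), for 0.1 s.
2. the tamper stands upright on the coaster, released (horizontal distance between tamper and coaster below 0.035 m and angle between tamper's own z axis and vertical below 0.06 rad and z of tamper in the frame of coaster between 0.005 and 0.011 m and contact force between the fingers and tamper below 0.1 N), for 0.2 s.
3. the lid sits flush on the deck with both holes over the pins (z of lid in the frame of mouth between -0.0025 and 0.0025 m and horizontal distance between lid and mouth below 0.004 m and angle between the x axis of lid and the x axis of dispenser, either way round below 0.06 rad and angle between lid's own z axis and vertical below 0.035 rad), for 0.2 s.
At the end, for the whole second after the job is handed in: Tokens within 2.5 mm of the bottom; lid flush on the deck over both pins (2.5 mm in height, 4 mm sideways, 0.06 rad in yaw either way round, 0.035 rad of level); tamper upright (0.06 rad) on the coaster within 35 mm of its centre; both released and at rest (all of step 2 and all of step 3 and z of tokens in the frame of mouth below -0.0675 m and linear speed of each of lid, tamper below 0.02 m/s and contact force between the fingers and lid below 0.1 N); the robot touches nothing.
It fails at once if the gripper touches the tokens (contact force between the fingers and tokens above 0.5 N).
It fails at once if the tamper is knocked over (tilted over 0.6 rad) (angle between tamper's own z axis and vertical above 0.6 rad).
It fails at once if the lid is dropped (falls free faster than 0.4 m/s) (contact force between the fingers and lid below 0.1 N and linear speed of lid above 0.4 m/s).
It fails at once if a bystander is moved more than 30 mm or tipped (distance of any of cup, cherry_jar, scoop, sundae_dish, spoon from where it was at the start of the episode above 0.03 m or angle between any of cup, cherry_jar, sundae_dish's own z axis and vertical above 0.5 rad).
It also fails if it takes over 67 s, if anything falls off the work surface, if the arm or the gripper's body presses on something with over 40 N, if the wrist force passes 120 N, or if a joint passes its speed limit or range.

## Working session

There is one attempt and no reset: what is moved stays moved. The work goes in short steps, Python scripts to look and compute and a tool call to move; the robot and the scene stay as the last step left them, time stands still between calls to the robot, and variables do not carry over. Pictures are saved under pics/ and viewed, at most 10 in all, crops included, and the job is handed in when it is done.

Besides the shell and the picture viewer there is one more tool, called as name(argument=value, ...), one argument or row to a line, values as JSON. carry_out: Moves the arm, as the interface text tells. Shifts and turns lie within -1 to 1; 1 stands for 0.15 m of shift or pi/2 rad of turn. Its arguments: {"type":"object","properties":{"series":{"type":"string"},"grip":{"type":"number"}},"required":["series"]}

```bash
mkdir -p pics; ls
python3 - <<'E'
from rig import *
import cv2
for c in ("scene","top"):
    d=read_camera(c); cv2.imwrite(f"pics/{c}0.png",d["frame"])
    print(c,d["fx"],d["fy"],d["cx"],d["cy"],d["k1"],d["R"],d["t"])
    for n in ("dispenser","mouth","tokens","lid","tamper","coaster","cup","cherry_jar","scoop","sundae_dish","spoon"):
        print(n,[(round(r["confidence"],2),[round(float(v)) for v in r["xyz"]]) for r in spot_point(c,n)])
print(state())
E
```

```text
pics
scene 394.7310849931348 394.7310849931348 314.8783710450385 205.79102388392553 -0.03522801861555555 [[ 0.11419629  0.99341855 -0.00887602]
 [ 0.70689942 -0.08753125 -0.70187711]
 [-0.69803468  0.07387731 -0.71224275]] [ -72.5872899  -360.32794923 1548.80366254]
dispenser [(0.65, [521, 55, 0])]
mouth [(0.93, [519, 56, 108])]
tokens [(0.42, [516, 60, 88])]
lid [(0.61, [487, -324, 3]), (0.38, [738, 212, -2])]
tamper [(0.66, [463, 428, 4])]
coaster [(0.92, [441, 324, 0])]
cup [(0.55, [735, 211, 0])]
cherry_jar [(0.65, [754, -222, -2]), (0.59, [636, 339, 0])]
scoop [(0.72, [771, 13, -2]), (0.44, [490, -321, -1])]
sundae_dish [(0.56, [704, -419, 2])]
spoon [(0.59, [639, 337, 0])]
top 397.2809084006133 397.2809084006133 318.1125865755387 196.32202064562085 -0.06644688088022382 [[ 0.01936075 -0.99976905 -0.00932778]
 [-0.9842888  -0.01742166 -0.17570443]
 [ 0.17550135  0.012583   -0.98439877]] [  7.55832456 602.84433796 952.68929356]
dispenser [(0.81, [521, 57, -4])]
mouth [(0.59, [521, 50, 108])]
tokens [(0.49, [520, 57, 90])]
lid [(0.62, [485, -328, -1]), (0.37, [643, 332, -2])]
tampe
[... 340 characters left out ...]
([-1.37830718e+00,  3.80622855e-01,  1.29737136e+00,  2.24978591e-05,
        1.46361392e+00, -2.15313646e-01]), 'qvel': array([-4.86484915e-04, -1.22377748e-03,  2.49224144e-04,  1.72134905e-03,
       -8.05199313e-05, -1.42049970e-03]), 'effort': array([ 1.65572590e-03, -4.48332524e+01, -2.31461281e+01, -1.23606510e-04,
        6.08594382e-04,  1.60086148e-05]), 'eef_pos': array([ 218.12135038, -504.89172467,  231.31979527]), 'ee_rot': array([ 9.79284277e-01,  2.02490257e-01,  1.12719914e-05, -7.61386715e-06]), 'contact_force': array([-0.14563327, -0.38084073, -0.06312198]), 'torque': array([-0.03917124,  0.0307455 ,  0.02536238]), 'gripper_force': 0.0, 'gripper_width': 0.9994547138703568}
```

View pics/scene0.png

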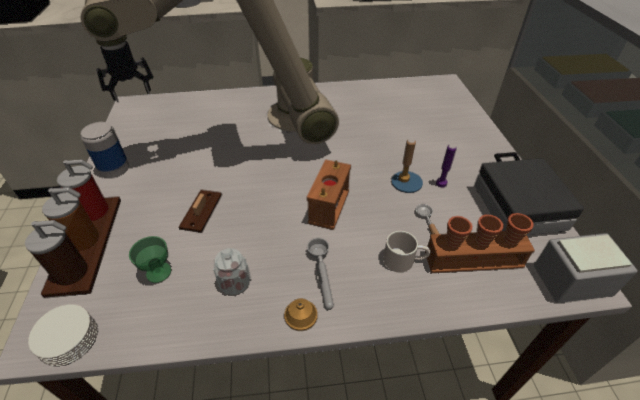

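View pics/top0.png

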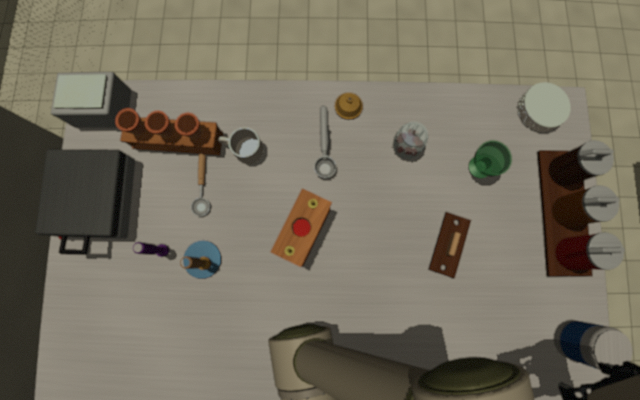

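The scene view and top view agree: the dispenser is at about top px (302,228), the lid at (450,245), and the orange tamper on its coaster at (202,260). The purple look-alike is at (150,248). Next I'll get accurate poses from the masks.

```bash
cat > h.py <<'E'
from rig import *
import numpy as np, cv2
def cam(c):
    d=read_camera(c); d["name"]=c; return d
def norm(d,px):
    K=np.array([[d["fx"],0,d["cx"]],[0,d["fy"],d["cy"]],[0,0,1]])
    return cv2.undistortPoints(np.float64(px).reshape(-1,1,2),K,np.array([d["k1"],0,0,0.])).reshape(-1,2)
def rays(d,px):
    n=norm(d,px); R=np.array(d["R"]); t=np.array(d["t"])
    return -R.T@t, np.c_[n,np.ones(len(n))]@R
def plane(d,px,z):
    o,v=rays(d,px); return o+v*((z-o[2])/v[:,2])[:,None]
def proj(d,X):
    R=np.array(d["R"]);t=np.array(d["t"]);K=np.array([[d["fx"],0,d["cx"]],[0,d["fy"],d["cy"]],[0,0,1]])
    return cv2.projectPoints(np.float64(X).reshape(-1,1,3),cv2.Rodrigues(R)[0],t,K,np.array([d["k1"],0,0,0.]))[0].reshape(-1,2)
def ortho(d,c,z,half,s=4):
    """rectified picture of plane z around c; s px/mm; rows=-x (up is +x), cols=-y (left is +y)"""
    n=int(2*half*s); g=np.arange(n)/s-half
    X=np.stack(np.broadcast_arrays(c[0]-g[:,None],c[1]-g[None,:],np.float64(z)),-1)
    p=proj(d,X).astype(np.float32).reshape(n,n,2)
    return cv2.remap(d["frame"],p[...,0],p[...,1],cv2.INTER_CUBIC)
E
python3 - <<'E'
from h import *
d=cam("top")
A=ortho(d,(520,55),110,100,2); B=ortho(d,(486,-326),12,100,2)
m=cut_out("top","tamper")
for r in m:
    q=np.argwhere(r["pixels"])[:,::-1]; print("tamper",r["confidence"],len(q),q.mean(0))
for n,z in(("lid",6),("coaster",8)):
    r=cut_out("top",n)[0]; q=np.argwhere(r["pixels"])[:,::-1]
    P=plane(d,q,z)[:,:2].astype(np.float32); print(n,len(q),cv2.minAreaRect(P))
cv2.imwrite("pics/ortho0.png",np.hstack([A,B]))
s=cam("scene")
for r in cut_out("scene","tamper"):
    q=np.argwhere(r["pixels"])[:,::-1]; print("sc tamper",r["confidence"],len(q),q.mean(0),q.min(0),q.max(0))
C=cv2.resize(s["frame"][120:210,370:470],None,fx=4,fy=4,interpolation=cv2.INTER_CUBIC)
D=cv2.resize(d["frame"][225:290,160:240],None,fx=4,fy=4,interpolation=cv2.INTER_CUBIC)
E=np.zeros((360,720,3),np.uint8);E[:,:400]=C;E[:260,400:]=D
cv2.imwrite("pics/tamp0.png",E)
E
```

```text
tamper 0.66 301 [197.67109635 262.51162791]
tamper 0.66 305 [153.26557377 249.09180328]
lid 1715 ((489.90155029296875, -326.4986877441406), (74.55679321289062, 162.96714782714844), 72.31355285644531)
coaster 798 ((438.736083984375, 320.917724609375), (95.94617462158203, 95.00608825683594), 3.3060755729675293)
sc tamper 0.76 362 [445.79558011 166.56353591] [436 147] [456 186]
sc tamper 0.56 339 [406.28908555 161.37463127] [398 141] [413 181]
```

View pics/ortho0.png

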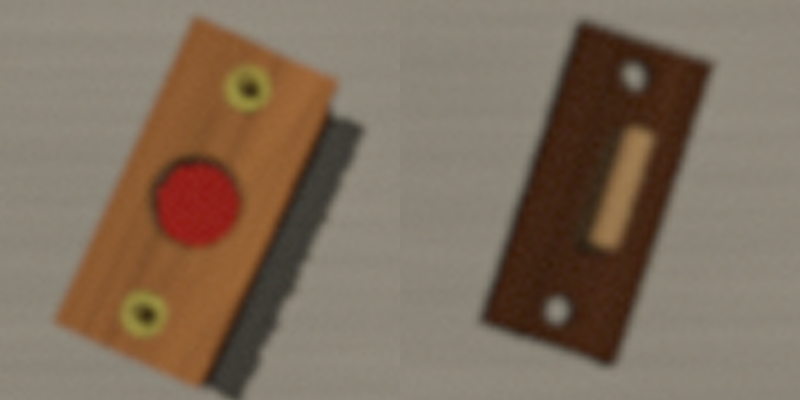

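View pics/tamp0.png

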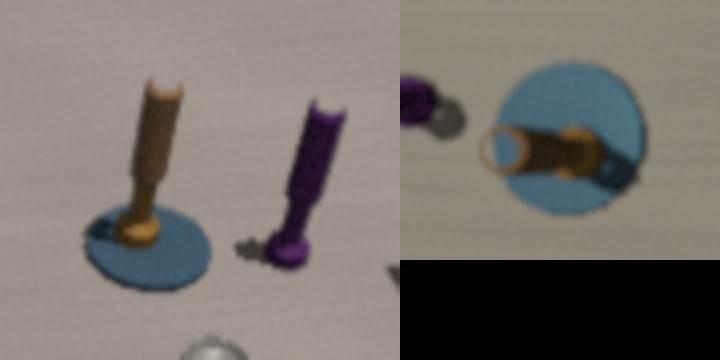

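The pins show at ortho px (247,88) and (143,313), and the lid holes at (234,76) and (158,311) in their half. The tamper foot is at top px (204.5,262.5) and scene px (404,178). Now converting these.

Run:
```python
from h import *
d=cam("top"); s=cam("scene")
print("foot top/scene",plane(d,[[204.5,262.5]],22),plane(s,[[404.3,178]],20))
print("head top/scene",plane(d,[[185.7,262.5]],158),plane(s,[[411.2,142.5]],157))
A=ortho(d,(520,55),110,100,4);H=cv2.cvtColor(A,cv2.COLOR_BGR2HSV)
print("cam",rays(d,[[0,0]])[0])
red=cv2.inRange(H,(0,170,60),(6,255,255))|cv2.inRange(H,(174,170,60),(180,255,255))
gold=cv2.inRange(H,(22,90,90),(35,255,255))
for nm,m in(("red",red),("gold",gold)):
    n,l,st,c=cv2.connectedComponentsWithStats(m)
    for k in range(1,n):
        if st[k,4]>300:
            b=st[k]; print(nm,b,"bbox ctr xy",620-(b[1]+b[3]/2)/4,155-(b[0]+b[2]/2)/4)
```

```text
foot top/scene [[430.8213132  306.89479353  22.        ]] [[443.11820389 307.46050133  20.        ]]
head top/scene [[429.07017118 309.31961839 158.        ]] [[441.73299817 307.3598501  157.        ]]
cam [ 426.0283392     6.07143766 1043.81909639]
red [  310   322   168   170 21976] bbox ctr xy 518.25 56.5
gold [ 452  136   87   86 5235] bbox ctr xy 575.25 31.125
gold [ 243  585   87   87 5252] bbox ctr xy 462.875 83.375
```

carry_out(
  series="0 0 -0.2 0.1;0 0 -0.2 0.1;0 0 0 0.06;0.35 -0.2 0 0;0.35 -0.2 0 0;0.35 -0.2 0 0;0.2 -0.35 0 0;0 -0.4 0 0;0 -0.4 0 0;0 -0.4 0 0",
  grip=-1,
)

```text
time_s: 2.85
eef_pos: [405.6, -180.6, 291.4]
ee_rot: [1.0, -0.0, 0.0, 0.0]
contact_force: [0.8, 0.4, 0.4]
gripper_width: 1.0
gripper_force: 0.0
```

```bash
cat >> h.py <<'E'
from scipy.optimize import minimize
def cyl(r,z0,z1,n=24):
    a=np.linspace(0,2*np.pi,n,False); c=np.c_[r*np.cos(a),r*np.sin(a)]
    return np.vstack([np.c_[c,np.full(n,z)] for z in(z0,z1)])
TAMPER=[cyl(17.5,0,14),cyl(6,14,66),cyl(14,66,146)]
def sil(d,parts,T,up=4):
    m=np.zeros((400*up,640*up),np.uint8)
    for P in parts:
        h=cv2.convexHull(((proj(d,T(P))+.5)*up-.5).astype(np.float32)); cv2.fillConvexPoly(m,np.round(h).astype(np.int32),255)
    return cv2.resize(m,(640,400),interpolation=cv2.INTER_AREA)/255.
def fit_xy(d,parts,mask,x0,z):
    f=lambda p:np.abs(sil(d,parts,lambda P:P+[p[0],p[1],z])-mask).sum()
    r=minimize(f,x0,method="Nelder-Mead",options=dict(initial_simplex=np.array(x0)+[[0,0],[8,0],[0,8]],xatol=.2)); return r.x,r.fun/mask.sum()
E
python3 - <<'E'
from h import *
for c in("top","scene"):
    d=cam(c)
    for r in cut_out(c,"tamper"):
        print(c,r["confidence"],fit_xy(d,TAMPER,r["pixels"],(435,310),8))
    for r in cut_out(c,"coaster")[:1]: print("coaster",fit_xy(d,[cyl(50,0,8)],r["pixels"],(440,321),0))
E
```

```text
top 0.87 (array([427.63433838,  15.19897461]), np.float64(1.4558678070634783))
top 0.58 (array([430.16061771, 303.65496141]), np.float64(0.49859266287160026))
coaster (array([438.83601379, 320.39639282]), np.float64(0.461133760434867))
scene 0.75 (array([-1309. ,  1137.5]), np.float64(1.0))
scene 0.56 (array([433.50014424, 309.09737039]), np.float64(0.18345974492949044))
coaster (array([439.83369446, 316.03836823]), np.float64(0.303696142231296))
```

carry_out(
  series="0.05 -0.4 0 0;0.05 -0.4 0 0;0.05 -0.4 0 0;0 -0.4 0 0;0 -0.4 0 0;0 -0.4 0 0;0 -0.4 0 0;0 -0.2 0 0;0 -0.1 0 0",
)

```text
time_s: 4.28
eef_pos: [429.4, 283.1, 290.7]
ee_rot: [1.0, -0.0, -0.0, 0.0]
contact_force: [-0.2, -0.5, 0.5]
gripper_width: 1.006
gripper_force: 0.0
```

carry_out(
  series="0.013 -0.167 0 0;0 0 0.4 0;0 0 0.4 0;0 0 0.3 0;0 0 0.145 0;0 0 0 0",
)

```text
time_s: 5.03
eef_pos: [430.9, 306.2, 103.3]
ee_rot: [1.0, -0.001, -0.002, 0.001]
contact_force: [0.8, -0.4, 0.5]
gripper_width: 0.997
gripper_force: 0.0
```

carry_out(
  series="0 0 0 0;0 0 0 0;0 0 0 0;0 0 0 0;0 0 0 0;0 0 0 0",
  grip=1,
)

```text
time_s: 5.78
eef_pos: [431.0, 307.8, 105.3]
ee_rot: [1.0, -0.0, 0.001, -0.0]
contact_force: [-0.0, -0.0, 5.9]
gripper_width: 0.314
gripper_force: 58.5
```

Run:
```python
from h import *
d=cam("top");s=cam("scene")
C=cv2.resize(s["frame"][80:210,350:470],None,fx=4,fy=4,interpolation=cv2.INTER_CUBIC)[:520,:]
D=cv2.resize(d["frame"][210:290,150:230],None,fx=4,fy=4,interpolation=cv2.INTER_CUBIC)
E=np.zeros((520,800,3),np.uint8);E[:,:480]=C;E[:320,480:]=D
cv2.imwrite("pics/grip.png",E); print(state()["eef_pos"],state()["gripper_width"],state()["gripper_force"])
```

```text
[430.9340026  307.74180417 105.28985577] 0.31359697062707453 58.538037836551666
```

View pics/grip.png

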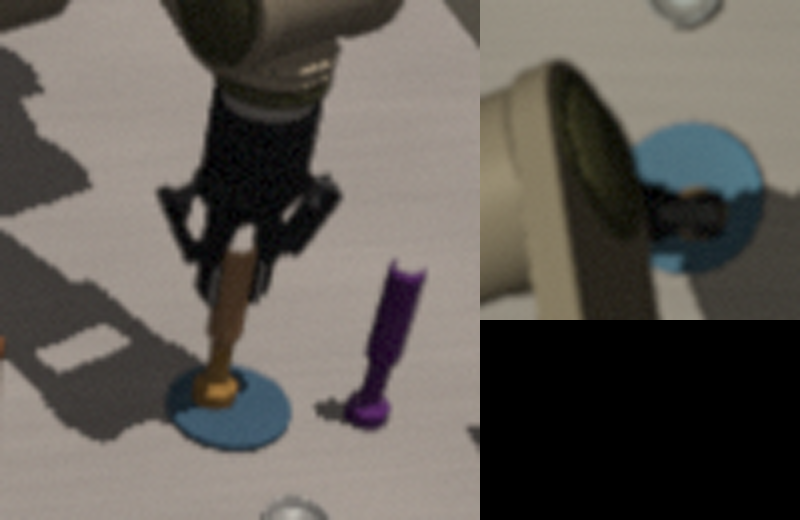

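The tamper is gripped (opening about 27 mm) and still upright at crop px (230,320). Now lifting it over the mouth.

carry_out(
  series="0 0 -0.3 0;0 0 -0.35 0;0 0 -0.35 0;0 0 -0.1 0;0.12 0.38 0 0;0.15 0.38 0 0;0.15 0.38 0 0;0.117 0.38 0 0;0.05 0.153 0 0;0 0 0 0;0 0 0 0",
)

```text
time_s: 7.25
eef_pos: [518.0, 57.2, 269.4]
ee_rot: [1.0, -0.0, -0.0, -0.0]
contact_force: [-0.4, 0.4, -2.7]
gripper_width: 0.312
gripper_force: 59.3
```

Run:
```python
from h import *
s=cam("scene");d=cam("top");e=state()["eef_pos"];print(e)
for r in cut_out("scene","tamper"): print(r["confidence"],fit_xy(s,TAMPER,r["pixels"],(519,57),e[2]-97.3))
print(spot_point("scene","tamper")[:2],spot_point("scene","mouth")[:1])
C=cv2.resize(s["frame"][80:240,270:400],None,fx=3.7,fy=3.7,interpolation=cv2.INTER_CUBIC)
cv2.imwrite("pics/above.png",C)
```

```text
[518.07131788  57.58005606 269.56124999]
0.68 (array([-931.625,  -21.875]), np.float64(1.0))
0.58 (array([519.87364388,  54.72310257]), np.float64(0.19409528069783047))
[{'xyz': [519.6, 62.4, 171.8], 'confidence': 0.98}, {'xyz': [461.5, 427.6, -0.4], 'confidence': 0.79}] [{'xyz': [517.2, 55.3, 105.0], 'confidence': 0.84}]
```

View pics/above.png

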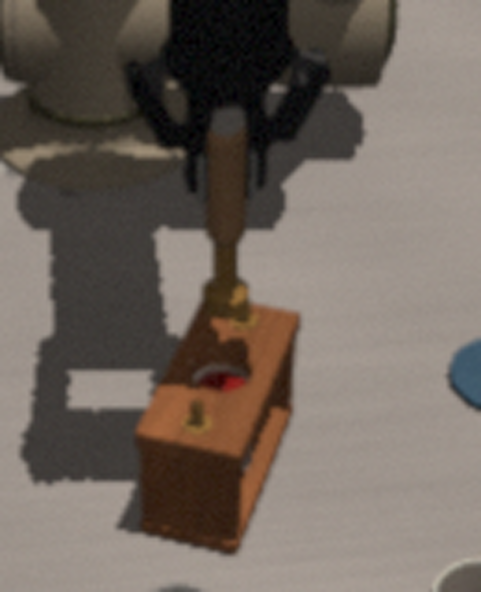

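The tamper hangs upright over the dispenser. In the crop, the bore is at (218,380) and the pin bases at (196,425) and (240,322). I'll check these in scene-camera coordinates.

Run:
```python
from h import *
s=cam("scene")
print(plane(s,[[270+u/3.7-.4,80+v/3.7-.4] for u,v in((218,380),(196,427),(240,322))],110))
```

```text
[[532.46297057  51.20244975 110.        ]
 [581.19889101  28.17538984 110.        ]
 [467.0845064   77.83240271 110.        ]]
```

carry_out(
  series="0 0 0.2 0;0 0 0.15 0;0 0 0 0",
)

```text
time_s: 7.92
eef_pos: [517.8, 56.9, 216.0]
ee_rot: [1.0, -0.0, -0.002, -0.0]
contact_force: [0.1, -0.1, -1.7]
gripper_width: 0.308
gripper_force: 59.4
```

carry_out(
  series="0.018 0.005 0 0;0 0 0.05 0;0 0 0.05 0;0 0 0.05 0;0 0 0 0",
)

```text
time_s: 8.55
eef_pos: [520.9, 55.8, 193.9]
ee_rot: [1.0, -0.0, -0.001, -0.0]
contact_force: [-0.5, -0.5, -1.6]
gripper_width: 0.312
gripper_force: 59.4
```

carry_out(
  series="0 0 0.08 0;0 0 0.08 0;0 0 0.08 0;0 0 0 0",
)

```text
time_s: 9.05
eef_pos: [520.5, 55.8, 157.2]
ee_rot: [1.0, -0.0, -0.001, -0.0]
contact_force: [-0.4, 0.7, -1.3]
gripper_width: 0.312
gripper_force: 59.4
```

carry_out(
  series="0 0 0.05 0;0 0 0.04 0;0 0 0 0",
)

```text
time_s: 9.43
eef_pos: [520.8, 55.8, 144.4]
ee_rot: [1.0, -0.0, -0.001, -0.0]
contact_force: [0.5, -0.2, -1.9]
gripper_width: 0.313
gripper_force: 59.4
```

carry_out(
  series="0 0 0.03 0;0 0 0.02 0;0 0 0.02 0",
)

```text
time_s: 9.8
eef_pos: [522.3, 56.2, 136.7]
ee_rot: [1.0, -0.0, 0.002, -0.0]
contact_force: [-5.5, 3.6, 36.8]
gripper_width: 0.311
gripper_force: 62.1
```

Run:
```python
from h import *
s=cam("scene");e=state()["eef_pos"];print(e)
r=spot_point("scene","tamper");print(r[:2],spot_point("scene","tokens")[:2])
C=cv2.resize(s["frame"][80:240,270:400],None,fx=3.7,fy=3.7,interpolation=cv2.INTER_CUBIC)
cv2.imwrite("pics/in.png",C)
```

```text
[522.18833707  56.24584091 136.82227949]
[{'xyz': [461.0, 429.1, 0.4], 'confidence': 0.69}] []
```

View pics/in.png

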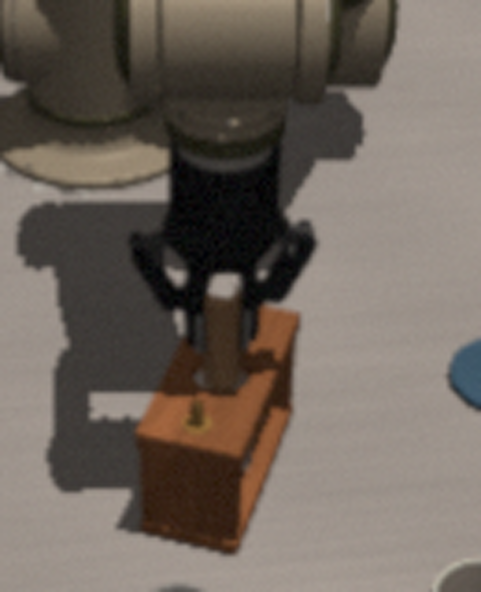

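The push force is 37 N at TCP z 136.8, and the handle has sunk into the bore at crop (222,380), so the stack has bottomed out. Retracting and returning the tamper.

carry_out(
  series="0 0 0 0;0 0 0 0;0 0 -0.1 0;0 0 -0.25 0;0 0 -0.35 0;0 0 -0.25 0;0 0 0 0",
)

```text
time_s: 10.82
eef_pos: [521.9, 55.7, 279.1]
ee_rot: [1.0, -0.0, 0.003, 0.0]
contact_force: [-0.3, -1.2, -2.0]
gripper_width: 0.313
gripper_force: 59.1
```

carry_out(
  series="-0.1 -0.35 0 0;-0.15 -0.38 0 0;-0.15 -0.38 0 0;-0.11 -0.38 0 0;-0.05 -0.23 0 0;0 0 0.3 0;0 0 0.3 0;0 0 0.3 0;0 0 0 0;0 0 0 0",
)

```text
time_s: 12.08
eef_pos: [437.9, 314.0, 143.1]
ee_rot: [1.0, -0.0, 0.001, -0.0]
contact_force: [1.1, 0.0, -1.8]
gripper_width: 0.312
gripper_force: 59.5
```

carry_out(
  series="0 0 0.12 0;0 0 0.08 0;0 0 0.02 0;0 0 0 0",
)

```text
time_s: 12.58
eef_pos: [437.6, 313.9, 109.6]
ee_rot: [1.0, -0.0, 0.0, -0.0]
contact_force: [-0.8, -0.5, -1.0]
gripper_width: 0.308
gripper_force: 59.5
```

carry_out(
  series="0 0 0.015 0;0 0 0.01 0;0 0 0 0",
)

```text
time_s: 12.95
eef_pos: [437.3, 313.8, 105.3]
ee_rot: [1.0, -0.0, -0.0, 0.0]
contact_force: [0.5, 0.4, -0.3]
gripper_width: 0.31
gripper_force: 59.5
```

carry_out(
  series="0 0 0.007 0;0 0 0 0",
)

```text
time_s: 13.2
eef_pos: [437.6, 314.0, 105.1]
ee_rot: [1.0, -0.0, 0.001, -0.0]
contact_force: [-1.1, 0.2, 4.6]
gripper_width: 0.315
gripper_force: 59.9
```

carry_out(
  series="0 0 0 0;0 0 0 0;0 0 0 0;0 0 0 0;0 0 -0.1 0;0 0 -0.3 0;0 0 -0.4 0;0 0 -0.4 0;0 0 0 0",
  grip=-1,
)

```text
time_s: 14.32
eef_pos: [438.3, 314.4, 290.0]
ee_rot: [1.0, -0.0, 0.005, -0.002]
contact_force: [-0.0, -0.3, -0.6]
gripper_width: 1.002
gripper_force: 0.0
```

```bash
cat >> h.py <<'E'
def box(x,y,z0,z1): return np.array([[a,b,c] for a in(-x,x) for b in(-y,y) for c in(z0,z1)],float)
LID=[box(80,35,0,12),box(30,7,12,48)]
def fit_lid(d,mask,x0,z):
    def f(p):
        c,s=np.cos(p[2]/50),np.sin(p[2]/50); M=np.array([[c,s,0],[-s,c,0],[0,0,1]])
        return np.abs(sil(d,LID,lambda P:P@M+[p[0],p[1],z])-mask).sum()
    x0=np.array(x0,float);x0[2]*=50
    r=minimize(f,x0,method="Nelder-Mead",options=dict(initial_simplex=x0+np.vstack([np.zeros(3),np.eye(3)*6]),xatol=.1))
    return r.x/[1,1,50],r.fun/mask.sum()
E
python3 - <<'E'
from h import *
s=cam("scene")
for r in cut_out("scene","tamper"): print(fit_xy(s,TAMPER,r["pixels"],(438,314),8))
print([(r["confidence"],fit_lid(s,r["pixels"],(489,-325,-.31),0)) for r in cut_out("scene","lid")[:1]])
d=cam("top");print([(r["confidence"],fit_lid(d,r["pixels"],(489,-325,-.31),0)) for r in cut_out("top","lid")[:1]])
A=ortho(d,(489,-325),48,60,4);H=cv2.cvtColor(A,cv2.COLOR_BGR2HSV);m=cv2.inRange(H,(8,60,110),(25,255,255))
n,l,st,c=cv2.connectedComponentsWithStats(m);k=1+st[1:,4].argmax();q=np.argwhere(l==k)
(ci,cj),sz,a=cv2.minAreaRect(q.astype(np.float32));print("bar top",489+60-ci/4,-325+60-cj/4,np.array(sz)/4,a,st[k])
C=cv2.resize(s["frame"][110:200,370:480],None,fx=4,fy=4)
E=np.zeros((480,800,3),np.uint8);E[:360,:440]=C;E[:360,440:]=cv2.resize(A,(360,360));cv2.imwrite("pics/rel.png",E)
E
```

```text
(array([-1423.5625  ,   606.046875]), np.float64(1.0))
(array([438.93359375, 313.16796875]), np.float64(0.3439016284479894))
[(0.58, (array([ 4.92618504e+02, -3.27089677e+02, -3.15955787e-01]), np.float64(0.04383622116764154)))]
[(0.69, (array([ 4.89351849e+02, -3.25811656e+02, -3.19492938e-01]), np.float64(0.0416432176515253)))]
bar top 489.86539459228516 -325.4044723510742 [14.80348396 60.24216843] 71.93952178955078 [  182   121   120   233 13410]
```

View pics/rel.png

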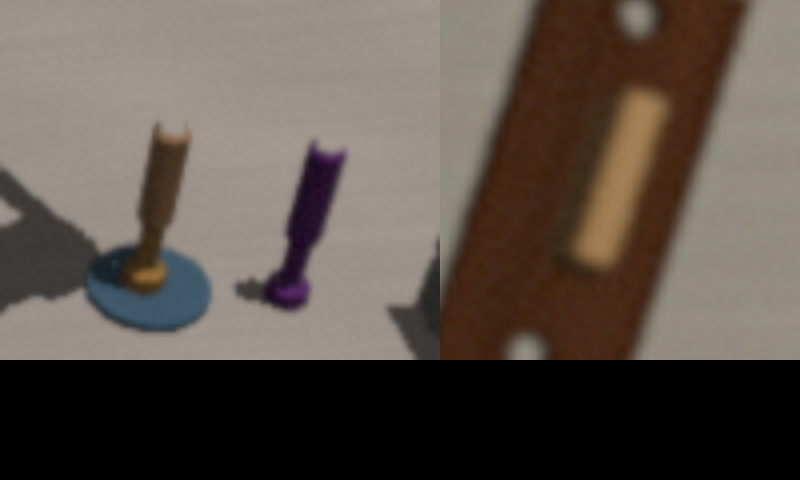

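The tamper stands upright on the coaster, at crop (145,270). The lid bar is clearly seen; its pose is (489.5, -325.6) with yaw -18.3°. Moving over it.

carry_out(
  series="0.034 0.38 0 0;0.034 0.38 0 0;0.034 0.38 0 0;0.034 0.38 0 0;0.034 0.38 0 0;0.034 0.38 0 0;0.034 0.38 0 0;0.034 0.38 0 0;0.034 0.38 0 0;0.034 0.38 0 0;0 0.38 0 0;0 0.08 0.3 0;0 0 0.3 0;0 0 0 0.101;0 0 0 0.101;0 0 0 0;0 0 0 0",
)

```text
time_s: 16.7
eef_pos: [487.8, -325.1, 193.8]
ee_rot: [0.988, -0.157, -0.0, -0.0]
contact_force: [-0.2, -0.2, -0.0]
gripper_width: 1.001
gripper_force: 0.0
```

carry_out(
  series="0.012 0 0.35 0;0 0 0.35 0;0 0 0.3 0;0 0 0.14 0;0 0 0 0;0 0 0 0",
)

```text
time_s: 17.45
eef_pos: [490.1, -326.2, 24.4]
ee_rot: [0.987, -0.158, 0.001, 0.001]
contact_force: [0.6, 0.5, 0.5]
gripper_width: 0.998
gripper_force: 0.0
```

carry_out(
  series="0 0 0 0;0 0 0 0;0 0 0 0;0 0 0 0;0 0 0 0;0 0 0 0;0 0 0 0",
  grip=1,
)

```text
time_s: 18.32
eef_pos: [489.7, -325.9, 23.6]
ee_rot: [0.987, -0.158, 0.0, 0.0]
contact_force: [-1.6, -0.1, 4.7]
gripper_width: 0.151
gripper_force: 59.8
```

The bar is gripped. Lifting it and carrying it to the dispenser.

carry_out(
  series="0 0 -0.1 0;0 0 -0.3 0;0 0 -0.35 0;0 0 -0.35 0;0 0 -0.1 0;-0.047 -0.187 0 0;-0.087 -0.35 0 0;-0.087 -0.35 0 0;-0.087 -0.35 0 0;-0.087 -0.35 0 0;-0.087 -0.35 0 0;-0.087 -0.35 0 0;-0.042 -0.2 0 0;0 0 0 0.075;0 0 0 0;0 0 0 0;0 0 0 0",
)

```text
time_s: 20.45
eef_pos: [519.1, 56.9, 203.1]
ee_rot: [0.976, -0.216, -0.0, 0.0]
contact_force: [-0.3, -0.5, -1.6]
gripper_width: 0.152
gripper_force: 59.1
```

Run:
```python
from h import *
s=cam("scene");d=cam("top");S=state();e=S["eef_pos"];q=S["ee_rot"]
print(e,q,"yaw",np.degrees(2*np.arctan2(q[1],q[0])))
for c,k in((s,"scene"),(d,"top")):
    for r in cut_out(k,"lid")[:2]: print(k,r["confidence"],r["pixels"].sum(),fit_lid(c,r["pixels"],(519,57,-.435),e[2]-23.6))
C=cv2.resize(s["frame"][100:230,270:400],None,fx=4,fy=4,interpolation=cv2.INTER_CUBIC)[:,:400]
D=ortho(d,(519,57),e[2]-11,100,2)
E=np.zeros((520,800,3),np.uint8);E[:,:400]=C;E[:400,400:]=D
cv2.imwrite("pics/lid.png",E)
```

```text
[519.13499803  56.94537327 203.21256618] [ 9.76372227e-01 -2.16095490e-01 -1.17516524e-04  2.02382572e-06] yaw -24.959610631507385
scene 0.56 990 (array([ 5.22131480e+02,  5.32019775e+01, -4.37106570e-01]), np.float64(0.20943949296890474))
scene 0.45 1377 (array([-9.73592593e+02,  1.22722222e+03, -8.40925926e-01]), np.float64(1.0))
top 0.98 803 (array([ 5.17275513e+02,  5.88303074e+01, -3.87116031e-01]), np.float64(2.0593558469464996))
```

View pics/lid.png

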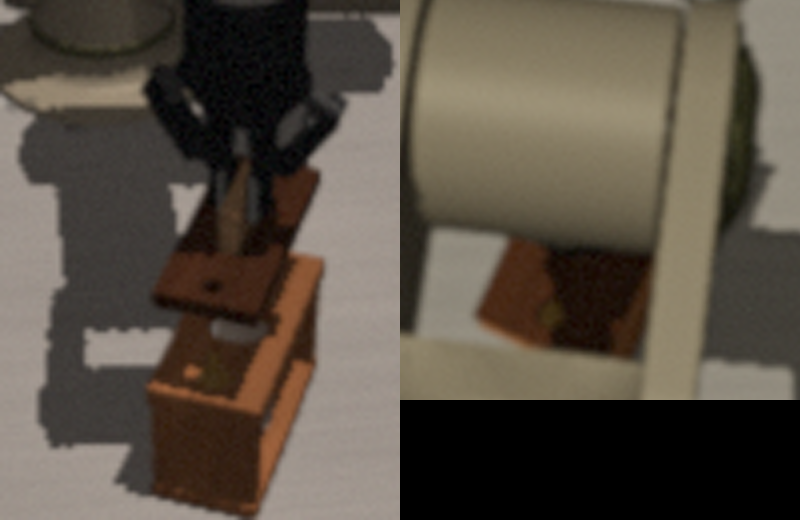

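The lid hangs level over the dispenser, aligned with it, with the front hole at crop (213,285). Lowering while watching the force.

carry_out(
  series="0 0 0.15 0;0 0 0.1 0;0 0 0.03 0;0 0 0.02 0;0 0 0.02 0;0 0 0 0",
)

```text
time_s: 21.4
eef_pos: [519.2, 57.2, 155.4]
ee_rot: [0.976, -0.216, 0.0, -0.0]
contact_force: [-0.9, 0.8, -1.8]
gripper_width: 0.146
gripper_force: 59.0
```

carry_out(
  series="0 0 0.015 0;0 0 0.015 0;0 0 0 0",
)

```text
time_s: 21.78
eef_pos: [519.1, 57.3, 150.6]
ee_rot: [0.976, -0.216, -0.0, 0.0]
contact_force: [0.9, 0.3, -1.7]
gripper_width: 0.15
gripper_force: 59.0
```

carry_out(
  series="0 0 0.02 0;0 0 0.01 0;0 0 0 0",
)

```text
time_s: 22.15
eef_pos: [519.1, 57.3, 146.1]
ee_rot: [0.976, -0.216, -0.0, 0.0]
contact_force: [0.5, -0.9, -2.2]
gripper_width: 0.15
gripper_force: 59.0
```

carry_out(
  series="0 0 0.03 0;0 0 0.025 0;0 0 0.015 0;0 0 0 0",
)

```text
time_s: 22.65
eef_pos: [519.1, 57.3, 135.6]
ee_rot: [0.976, -0.216, -0.0, 0.0]
contact_force: [-0.3, 0.1, -2.0]
gripper_width: 0.154
gripper_force: 59.0
```

carry_out(
  series="0 0 0.01 0;0 0 0 0",
)

```text
time_s: 22.9
eef_pos: [519.2, 57.2, 134.2]
ee_rot: [0.976, -0.216, -0.0, 0.0]
contact_force: [0.7, 0.5, -1.6]
gripper_width: 0.144
gripper_force: 59.0
```

carry_out(
  series="0 0 0.008 0;0 0 0 0",
)

```text
time_s: 23.15
eef_pos: [519.3, 57.2, 133.6]
ee_rot: [0.976, -0.216, 0.0, -0.0]
contact_force: [-1.5, -0.5, 4.7]
gripper_width: 0.149
gripper_force: 59.7
```

Contact came at exactly the flush height. Releasing and backing off.

carry_out(
  series="0 0 0 0;0 0 0 0;0 0 0 0;0 0 0 0;0 0 -0.1 0;0 0 -0.3 0;0 0 -0.4 0;0 0 -0.3 0;-0.4 0 0 0;-0.4 0 0 0;0 0 0 0;0 0 0 0",
  grip=-1,
)

```text
time_s: 24.65
eef_pos: [410.8, 107.8, 298.4]
ee_rot: [0.976, -0.216, 0.001, -0.0]
contact_force: [-0.2, 0.2, 0.1]
gripper_width: 1.001
gripper_force: 0.0
```

Run:
```python
from h import *
s=cam("scene");print(state()["eef_pos"],state()["contact_force"])
for r in cut_out("scene","lid")[:1]: print(fit_lid(s,r["pixels"],(522,54,-.435),110))
C=cv2.resize(s["frame"][110:230,280:480],None,fx=4,fy=4,interpolation=cv2.INTER_CUBIC)
cv2.imwrite("pics/end.png",C)
```

```text
[411.1216623  107.63149193 298.0783984 ] [ 0.79414954  0.77440906 -0.09651215]
(array([ 5.19118076e+02,  5.41158295e+01, -4.38164134e-01]), np.float64(0.04912695005009303))
```

View pics/end.png

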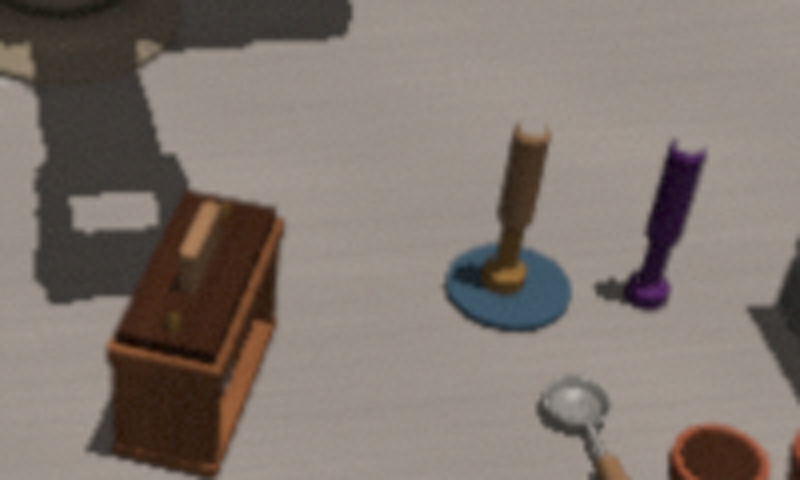

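The lid sits flush, with the brass pins showing through at (173,320) and (225,208). The tamper stands upright on the coaster at (505,275).

```bash
python3 -c "
from rig import *
print(hand_in())"
```

```text
the job is handed in; nothing more can be done
None
```

I handed the job in at about 25 s of the 67 s limit. The last picture and force readings show the tokens bottomed out, the tamper upright on its coaster, and the lid flush over both pins with the gripper clear; no verdict came back.

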